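# Level the tester shelf in the refill shop

## Robot

A 6-joint arm with a two-finger parallel gripper is mounted at the origin on the work surface. World frame = base frame: x ahead of the robot, y to its left, z up, the work surface at z = 0. Lengths are in mm, angles in rad, forces in N, time in s.
With the tool pointing down it reaches from about 275 to 750 mm from the base axis. Payload 10.2 kg.
Tool frame: the origin (TCP) lies on the front face of the gripper's body, between the roots of the fingers; the fingertips stand 73 mm ahead of it and the grasp point (between the pads) lies 54 mm ahead of it; z points along the fingers, y is the direction in which the jaws open and shut (so a half turn about z gives the same grasp; the last joint's range is limited). The gripper opens to 85 mm and grips with 20 to 120 N. Pads are 22 mm wide; open, the fingers measure 114 mm over their backs; the gripper's body (76 mm by 85 mm) begins 54 mm behind the grasp point. The pads swing forward as they close: fully open they stand 13 mm farther back than shut.
Start: joints at [-1.405, 0.313, 1.498, -0, 1.331, -0.223], TCP at [199.004, -485.828, 303.894] pointing down, gripper open.
Joint ranges: [-2.94, 2.94], [-0.97, 2.17], [0.19, 2.56], [-1.23, 4.37], [0.02, 3.11], [-2.88, 2.88]. Speed limits (rad/s): [2.39, 2.39, 3.01, 3.14, 3.14, 3.14].

## Interface

Orientations are given as a unit quaternion [w, x, y, z].
In Python, from rig import ctrl gives the robot as it stands.
- The arm moves only by the tool move_arm, never from a script. Its argument "series" is a list of rows, each a list of 3 entries, a list of its own where there are three numbers: the shift along the tool's x, y, z in mm, then the turn about the tool's z in degrees, then the opening, from 0 (shut) to 1 (fully open). In form: [[[tx, ty, tz], yaw, grip], ...]. A call has 1 to 10 rows; each row is the pose to reach, as a shift and turn from the pose commanded when the call began, along the tool's axes at that moment; what a row does not reach only later rows make up. A row lasts 1/8 s, in which the tool goes at most 62.5 mm and 10.7 degrees, less where a joint would pass 70% of its speed; a pose out of reach is approached as far as the arm can. A call with a gripper value outside its range is refused whole. The fingers move at their own pace and stop on an object; "force" is the grip in N (left out, the last holds). Time passes only in rows, so rows that repeat a pose let the fingers close. It gives the time, the measured TCP pose, the force and the opening at its end, in the units of the state.
- ctrl.sense(): the state, without advancing time (a new reading comes with each control period).
- ctrl.capture(name): name is "scene" or "side" or "wrist"; returns (picture, depth): 384x512x3 uint8, red, green, blue; 384x512 float32, mm along the optical axis (not along the pixel's ray), 0 where there is no reading.
- ctrl.camera_model(name): a dict with "fov_y" (degrees; the focal length in pixels is half the picture's height over the tangent of half this angle, whatever the lens; pixels are square), "cx", "cy" (the principal point, pixels), "dist_coeffs" ([k1, k2, p1, p2, k3] as OpenCV has them; the pictures are not rectified), "rvec" (rotation vector, rad) and "tvec" (3), from world to camera coordinates, as OpenCV has them. Camera axes: x right, y down, z forward; pixel columns grow to the right and rows downward; lengths in mm; the calibration is good to about 2 mm. A picture is of the moment at which its call begins: read the wrist's pose just before it. camera_model takes no time and is no camera call; for the wrist camera it gives the pose at the moment of the call.
- ctrl.finish_job(): hands the job in, once; it reports no verdict.
The state is a dict: "time_s": time; "joints": joint angles; "dq": joint speeds; "tau": joint torques, N m; "eef_pos": TCP position; "ee_rot": TCP orientation; "force": force on the tool from outside, world axes, zero at the start; "wrist_torque": the same for the moment, N m; "grip_width": opening from 0.0 (shut) to 1.0 (fully open).
Only numpy, scipy, OpenCV 4.12 (cv2) and the standard library are available. Lean on these libraries where they do the work, as an engineer would, in place of code of your own. Each camera call takes 0.05 s, during which the arm holds its last target.

## Task

Lay the blue spirit level lengthwise on the free middle part of the little dark wooden shelf and let go of it, then turn the red dial of the shelf's levelling foot until the bubble sits centred between the two black lines. Then press straight down on top of the spirit level with a steady moderate push of about 10 N and finish while still pressing, dial let go and bubble still centred, so that a colleague can tighten the lock nut. Do not hit the shelf hard and do not shift the other goods on the counter.

Things in the scene. Friction and masses are not known exactly. Their poses are not given: they have to be found in the camera images.
- level_mid (a point): Centre (half-way up) of the loose blue spirit level, 160 long, 26 wide, 36 tall, 0.2-0.3 kg, lying flat. y runs along its length, z up. Its +y half has a green vial with a white bubble in an open window (2 to 70 from the middle); its -y half is solid at full height. Grasp across the width, 0 to 40 from the middle towards -y. Either way round on the shelf will do.
- level_pad (a point): Centre of the black rubber pad (34 x 22) on the top face of the spirit level's solid half, 40 from the level's middle towards its -y end, 36 above its underside. The place to press.
- bubble (a joint): White bubble (12 long) in the vial, in m: 0 centred, positive towards the level's +y end, 0.021 at most. Wholly between the two black lines when within 0.0025 of 0. It goes to the higher end, 0.25 m per rad of slope, and settles in about 1 s. With the level along the shelf, 1 rad of the dial moves it 12.5 mm.
- shelf_spot (a point): Middle of the free part of the shelf's top face. Dark brown board 150 deep, 345 long. y runs along it: hinge 185 away at +y, with a fixed soap tray (20 tall) over the last 60; the levelling foot is beyond the -y end, 160 away. x to the back edge, 75 away, with a 6 lip. Top 73 above the counter when level. At the start the foot end is too low by 0.027 to 0.073 rad. Pushing on it does not move the foot.
- dial_grip (a point): On the vertical axis of the red dial (48 across) on top of the lime-green levelling foot at the shelf's -y end, at the height to grip. x runs along the dial's raised grip bar and turns with it; z up. Bar 46 long, 14 wide; its top is 7 above this point, the disc under it 23 below. Take it by its two long sides.
- dial (a joint): Turn of the dial in rad, 0 to 2.4, growing clockwise seen from above. Clockwise raises the foot end of the shelf, 0.05 rad per rad. Stiff (0.25 N m); stays where left. Level is reached 0.55 to 1.45 rad clockwise of the start, different each time: only the bubble tells.
- amber_bottle: Bystander, not to be shifted: amber glass bottle, 60 across, 170 tall. Origin at the centre of its underside.
- glass_bottle: Bystander, not to be shifted: clear glass bottle, 64 across, 200 tall. Origin at the centre of its underside.
- tin: Bystander, not to be shifted: red tin with a paper band, 70 across, 110 tall. Origin at the centre of its underside.
- soap_box: Bystander, not to be shifted: cardboard soap box, 90 x 60 x 35. Origin at the centre of its underside.
- dish_brush: Bystander, not to be shifted: dish brush lying on the counter, about 200 long. Origin at the centre of its underside.
- bowl: Bystander, not to be shifted: white bowl, 110 across, 45 tall. Origin at the centre of its underside.

How it is judged (in metres and radians):
On the way, in this order (a step that is already met when the one before it is completed fails the run):
1. the spirit level lies flat along the free part of the shelf, let go, its bubble off-centre (x of level_mid in the frame of shelf_spot between -0.06 and 0.06 m and y of level_mid in the frame of shelf_spot between -0.08 and 0.08 m and z of level_mid in the frame of shelf_spot between 0.013 and 0.023 m and angle between the y axis of level_mid and the y axis of shelf_spot, either way round below 0.2 rad and angle between level_mid's own z axis and vertical below 0.15 rad and contact force between the fingers and level below 0.2 N and (value of joint bubble above 0.004 m or value of joint bubble below -0.004 m)), for 0.4 s.
2. the foot has been turned until the bubble is centred, the level lying on the shelf untouched (x of level_mid in the frame of shelf_spot between -0.06 and 0.06 m and y of level_mid in the frame of shelf_spot between -0.08 and 0.08 m and z of level_mid in the frame of shelf_spot between 0.013 and 0.023 m and angle between the y axis of level_mid and the y axis of shelf_spot, either way round below 0.2 rad and angle between level_mid's own z axis and vertical below 0.15 rad and value of joint bubble between -0.0025 and 0.0025 m and contact force between each of the arm, the fingers and level below 0.2 N), for 0.3 s.
At the end, for the whole second after the job is handed in: The spirit level lies flat along the shelf's free part (within 60 mm across and 80 mm along of its middle, within 0.2 rad of the shelf's direction), the fingers press it so that it bears on the shelf with 6 to 30 N, the dial is let go, and the bubble stands within 2.5 mm of centre, all at rest (x of level_mid in the frame of shelf_spot between -0.06 and 0.06 m and y of level_mid in the frame of shelf_spot between -0.08 and 0.08 m and z of level_mid in the frame of shelf_spot between 0.013 and 0.023 m and angle between the y axis of level_mid and the y axis of shelf_spot, either way round below 0.2 rad and angle between level_mid's own z axis and vertical below 0.15 rad and value of joint bubble between -0.0025 and 0.0025 m and contact force between the fingers and level above 2 N and contact force between level and shelf between 6 and 30 N and contact force between the fingers and dial below 0.2 N and linear speed of level below 0.01 m/s); the arm keeps its last pose, push and grip.
It fails at once if the shelf is hit or pressed hard (over 60 N) (contact force between any of level, the fingers and shelf above 60 N).
It fails at once if a bystander is shifted more than 30 mm (distance of any of amber_bottle, glass_bottle, tin, soap_box, dish_brush, bowl from where it was at the start of the episode above 0.03 m).
It also fails if it takes over 67 s, if anything falls off the work surface, if the arm or the gripper's body presses on something with over 40 N, if the wrist force passes 120 N, or if a joint passes its speed limit or range.

## Working session

There is one attempt and no reset: what is moved stays moved. The work goes in short steps, Python scripts to look and compute and a tool call to move; the robot and the scene stay as the last step left them, time stands still between calls to the robot, and variables do not carry over. Pictures are saved under pics/ and viewed, and the job is handed in when it is done.

Besides the shell and the picture viewer there is one more tool, called after ">>>" as name(argument=value, ...), one argument or row to a line, values as JSON. move_arm: Moves the arm, as the interface text tells. Its arguments: {"type":"object","properties":{"series":{"type":"array","items":{"type":"array"}},"force":{"type":"number"}},"required":["series"]}

```bash
ls; mkdir -p pics; cat > h.py <<'E'
import numpy as np, cv2
from rig import ctrl
def cam(n):
    m=ctrl.camera_model(n); f=192/np.tan(np.radians(m['fov_y'])/2)
    K=np.array([[f,0,m['cx']],[0,f,m['cy']],[0,0,1.]]); return m,K,np.array(m['dist_coeffs'],float),cv2.Rodrigues(np.array(m['rvec'],float))[0],np.array(m['tvec'],float).ravel()
def ray(c,uv):
    m,K,d,R,t=c
    p=cv2.undistortPoints(np.array(uv,float).reshape(-1,1,2),K,d).reshape(-1,2)
    D=np.c_[p,np.ones(len(p))]@R; return -R.T@t, D
def onz(c,uv,z):
    o,D=ray(c,uv); s=(z-o[2])/D[:,2]; return o+D*s[:,None]
def dep(c,uv,Z):
    o,D=ray(c,uv); return o+D*np.array(Z,float).reshape(-1,1)
def proj(c,P):
    m,K,d,R,t=c
    return cv2.projectPoints(np.array(P,float).reshape(-1,1,3),np.array(m['rvec'],float),t,K,d)[0].reshape(-1,2)
def save(n,im): cv2.imwrite('pics/'+n+'.png',im[:,:,::-1])
E
python3 - <<'E'
from h import *
print(ctrl.sense())
for n in('scene','side','wrist'):
    c=cam(n); im,d=ctrl.capture(n); save(n+'0',im); np.savez('pics/%s0.npz'%n,im=im,d=d)
    print(n,c[0], -c[3].T@c[4])
E
```

```text
pics
{'time_s': 0.0, 'joints': array([-1.40539397e+00,  3.13468036e-01,  1.49845627e+00, -2.26243277e-05,
        1.33101412e+00, -2.23371305e-01]), 'dq': array([-0.00067142,  0.00169696, -0.00065738,  0.00105679,  0.00173917,
       -0.00054887]), 'tau': array([ 5.64186735e-05, -4.12268364e+01, -2.59741706e+01, -1.60911777e-04,
        4.18042051e-03, -9.08028170e-06]), 'eef_pos': array([ 198.97297384, -485.64729528,  303.31856499]), 'ee_rot': array([-6.72922332e-04,  9.81165554e-01,  1.93167550e-01,  8.51843781e-06]), 'force': array([-0.38097128, -0.09179836, -0.08419473]), 'wrist_torque': array([-0.03193258, -0.0082401 ,  0.00375851]), 'grip_width': 1.0005872290495135}
scene {'fov_y': 53.769739638257235, 'cx': 259.6761033443367, 'cy': 196.38631443259584, 'dist_coeffs': array([-0.11391707,  0.        ,  0.        ,  0.        ,  0.        ]), 'rvec': array([ 1.85180897,  2.02313517, -0.54374579]), 'tvec': array([  28.7436427 , -429.12487217, 1264.69083417])} [999.52616404  65.3678155  883.79395509]
side {'fov_y': 44.62066831055863, 'cx': 261.72092513419017, 'cy': 198.34624642685412, 'dist_coeffs': array([-0.12815519,  0.        ,  0.        ,  0.        ,  0.        ]), 'rvec': array([ 0.40744165, -2.83212027,  1.02622675]), 'tvec': array([ 525.91773178,  139.75275724, 1152.74495744])} [321.10993525 753.68595665 976.62025317]
wrist {'fov_y': 68.05914765544792, 'cx': 258.924846081733, 'cy': 193.26032100646245, 'dist_coeffs': array([-0.03998358,  0.        ,  0.        ,  0.        ,  0.        ]), 'rvec': array([-2.40016446,  1.61008892,  0.23929305]), 'tvec': array([-523.73125719,  -37.00869648,  380.4697483 ])} [ 267.47026529 -457.13658379  374.04158016]
```

View pics/scene0.png

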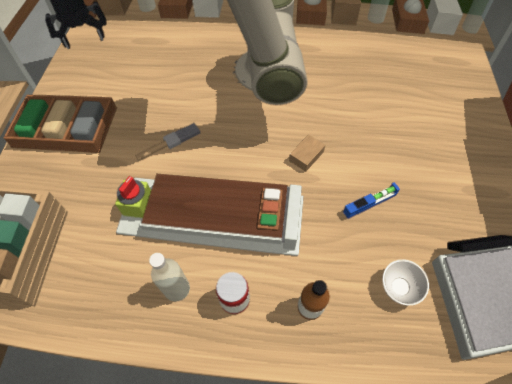

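View pics/side0.png

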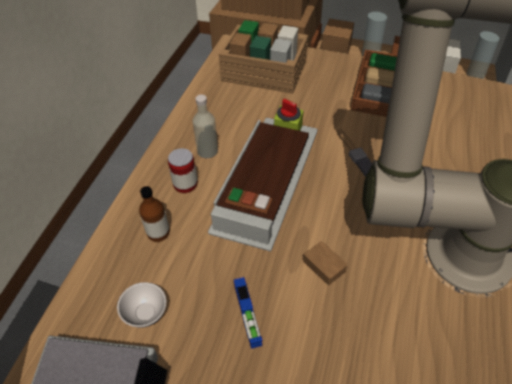

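View pics/wrist0.png

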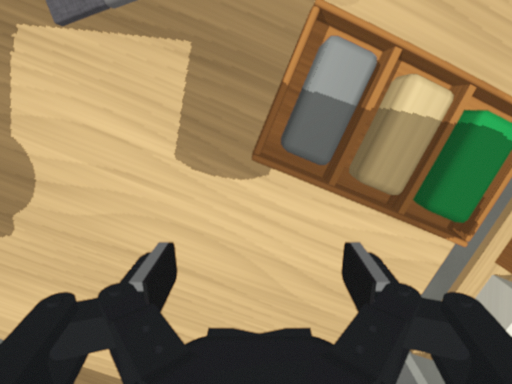

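The scene view shows the level at about (372,200), with its pad end on the left and its vial on the right. The shelf centre is near (215,207), the red dial at (131,190) and the soap tray at (270,207). Next I measure these.

```bash
cat > m.py <<'E'
from h import *
def blob(im,lo,hi,box=None):
    h=cv2.cvtColor(im,cv2.COLOR_RGB2HSV); m=cv2.inRange(h,lo,hi)
    if box:
        k=np.zeros_like(m); x0,y0,x1,y1=box; k[y0:y1,x0:x1]=1; m*=k
    return m
E
python3 - <<'E'
from m import *
for n,lb,db,sb in(('scene',(330,170,410,225),(100,165,160,225),(130,165,300,245)),('side',(225,270,270,355),(265,90,310,135),(210,110,320,225))):
    c=cam(n); z=np.load('pics/%s0.npz'%n); im,d=z['im'],z['d']
    m=blob(im,(100,100,40),(135,255,255),lb)
    # level: depth points above 25
    v,u=np.mgrid[lb[1]:lb[3],lb[0]:lb[2]]; P=dep(c,np.c_[u.ravel(),v.ravel()],d[v,u].ravel())
    k=(P[:,2]>28)&(P[:,2]<45); Q=P[k]
    r=cv2.minAreaRect(Q[:,:2].astype(np.float32)); print(n,'level top',len(Q),r,Q[:,2].mean()); print(np.round(cv2.boxPoints(r)))
    vv,uu=np.nonzero(m); r=cv2.minAreaRect(np.c_[uu,vv].astype(np.float32)); print('blue pix',r)
    v,u=np.mgrid[db[1]:db[3],db[0]:db[2]]; P=dep(c,np.c_[u.ravel(),v.ravel()],d[v,u].ravel())
    mr=(blob(im,(0,120,60),(8,255,255))|blob(im,(172,120,60),(180,255,255)))[v,u].ravel()>0
    Q=P[mr]; print('red z pct',np.percentile(Q[:,2],[2,20,50,80,98]), Q.mean(0))
    T=Q[Q[:,2]>np.percentile(Q[:,2],99)-6]; r=cv2.minAreaRect(T[:,:2].astype(np.float32)); print('bar top',len(T),r)
    v,u=np.mgrid[sb[1]:sb[3],sb[0]:sb[2]]; P=dep(c,np.c_[u.ravel(),v.ravel()],d[v,u].ravel())
    mb=blob(im,(3,90,30),(14,255,130))[v,u].ravel()>0
    Q=P[mb&(P[:,2]>40)&(P[:,2]<90)]; r=cv2.minAreaRect(Q[:,:2].astype(np.float32)); print('board',len(Q),r);print(np.round(cv2.boxPoints(r)))
    A=np.c_[Q,np.ones(len(Q))]; s=np.linalg.lstsq(np.c_[Q[:,:2],np.ones(len(Q))],Q[:,2],rcond=None)[0]; print('plane',s)
    x0=sb[0]-40; cv2.imwrite('pics/z%s.png'%n,cv2.resize(im[sb[1]-30:sb[3]+10,max(sb[0]-40,0):sb[2]+10],None,fx=3.5,fy=3.5,interpolation=2)[:600,:800,::-1])
E
```

```text
scene level top 457 ((490.6455078125, 310.6279296875), (27.72398567199707, 160.18276977539062), 32.37838363647461) 34.54065960656951
[[436. 371.]
 [522. 236.]
 [545. 250.]
 [459. 386.]]
blue pix ((370.8315734863281, 199.65325927734375), (12.130510330200195, 59.93294906616211), 64.09349060058594)
red z pct [ 87.30591499  91.9930003  102.59582284 120.91924166 124.3295299 ] [ 563.46486697 -294.80860556  109.57422886]
bar top 85 ((778.5528564453125, -130.72158813476562), (589.412841796875, 41.396934509277344), 37.5679817199707)
board 6217 ((562.2871704101562, -88.60012817382812), (342.2616882324219, 146.35110473632812), 87.67279052734375)
[[ 482. -257.]
 [ 628. -263.]
 [ 642.   79.]
 [ 496.   85.]]
plane [7.94136438e-04 3.78101370e-02 6.98162889e+01]
side level top 648 ((490.3645935058594, 313.29052734375), (26.517847061157227, 160.60379028320312), 31.385087966918945) 35.61837956619288
[[437. 375.]
 [521. 238.]
 [544. 252.]
 [460. 389.]]
blue pix ((247.85386657714844, 312.1307678222656), (70.16464233398438, 11.752574920654297), 74.74488067626953)
red z pct [ 59.88720456  89.84718027  99.14271394 118.36831568 124.63627931] [ 554.84087282 -288.68905091  100.17940553]
bar top 52 ((554.8121948242188, -301.2483215332031), (18.849781036376953, 43.14423370361328), 60.64103317260742)
board 4463 ((561.62060546875, -105.64065551757812), (383.4848327636719, 149.16622924804688), 87.79257202148438)
[[ 480. -294.]
 [ 629. -300.]
 [ 644.   83.]
 [ 494.   89.]]
plane [1.82640252e-03 4.50511689e-02 7.03488724e+01]
```

```bash
cat >> h.py <<'E'
def Rt():
    w,x,y,z=ctrl.sense()['ee_rot']; from scipy.spatial.transform import Rotation as S
    return S.from_quat([x,y,z,w]).as_matrix()
def go(p,ang):
    s=ctrl.sense(); R=Rt(); d=R.T@(np.array(p,float)-s['eef_pos']); a=np.degrees(np.arctan2(R[1,0],R[0,0]))
    y=-(ang-a); y=(y+180)%360-180
    print('t',round(s['time_s'],2),'pos',s['eef_pos'].round(1),'ang',round(a,2),'F',s['force'].round(1),'w',round(s['grip_width'],3),'-> shift',d.round(1),'yaw',round(y,1))
E
python3 - <<'E'
from h import *
go((501,295,200),121.8)
im=cv2.imread('pics/scene0.png'); a=cv2.resize(im[165:225,95:165],None,fx=6,fy=6,interpolation=2)
im=cv2.imread('pics/side0.png'); b=cv2.resize(im[90:150,260:330],None,fx=5,fy=6,interpolation=2)
cv2.imwrite('pics/dial.png',np.hstack([a,b]))
E
```

```text
t 0.15 pos [ 199.  -485.7  303.5] ang 22.27 F [-0.4 -0.3 -0.4] w 0.999 -> shift [ 575.4 -607.9  104.2] yaw -99.5
```

View pics/dial.png

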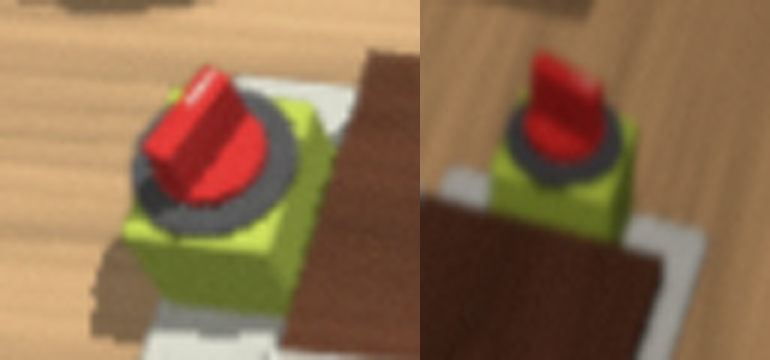

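The crop shows the red bar running from lower left to upper right in the scene view, from +x −y to −x +y, which agrees with about 150°. Next I move over the level.

>>> move_arm(
  series=[
    [[40,-43,0],-10,1],
    [[80,-86,0],-20,1],
    [[122,-129,0],-30,1],
    [[165,-174,10],-40,1],
    [[208,-220,20],-50,1],
    [[250,-265,30],-60,1],
    [[293,-310,50],-70,1],
    [[336,-355,60],-80,1],
    [[379,-400,70],-90,1],
    [[422,-445,80],-99.5,1],
  ],
)

```text
time_s: 1.4
eef_pos: [419.0, 82.5, 224.6]
ee_rot: [0.0, 0.484, 0.875, 0.0]
force: [0.9, -1.6, 0.4]
grip_width: 0.997
```

```bash
python3 -c "
from h import *
go((501,295,200),121.8)"
```

```text
t 1.4 pos [419.   82.5 224.6] ang 122.11 F [ 0.9 -1.6  0.4] w 0.997 -> shift [136.4 182.4  24.6] yaw 0.3
```

>>> move_arm(
  series=[
    [[35,46,6],0,1],
    [[70,92,12],0,1],
    [[105,138,18],0,1],
    [[136,182,24],0,1],
    [[136,182,24],0,1],
    [[136,182,24],0,1],
  ],
)

```text
time_s: 2.15
eef_pos: [501.4, 291.3, 200.6]
ee_rot: [-0.0, 0.487, 0.874, -0.0]
force: [0.2, 0.5, 0.4]
grip_width: 1.0
```

```bash
python3 - <<'E'
from m import *
c=cam('wrist'); im,d=ctrl.capture('wrist'); save('w1',im)
v,u=np.mgrid[0:384,0:512]; P=dep(c,np.c_[u.ravel(),v.ravel()],d.ravel())
k=(P[:,2]>28)&(P[:,2]<45)&(d.ravel()>0)&(np.hypot(P[:,0]-490,P[:,1]-312)<110); r=cv2.minAreaRect(P[k][:,:2].astype(np.float32)); print(r,cv2.boxPoints(r).round())
go((501,295,80),121.8)
E
```

```text
((491.7522888183594, 312.0107116699219), (26.002761840820312, 159.47154235839844), 31.716272354125977) [[439. 373.]
 [523. 237.]
 [545. 251.]
 [461. 387.]]
t 2.2 pos [501.5 290.9 200.9] ang 121.74 F [-1.5  0.5 -0.2] w 1.0 -> shift [  3.7   1.8 120.9] yaw -0.1
```

View pics/w1.png

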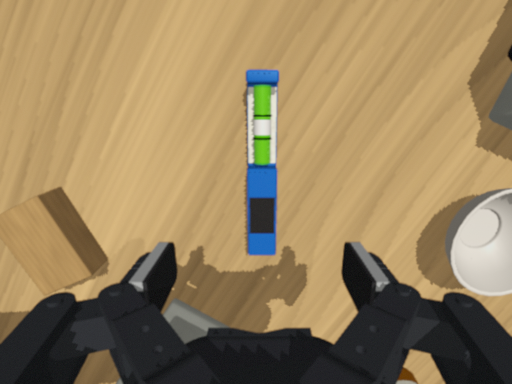

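The wrist view shows the level centred at about column 262, with the vial up (127 row), the pad down (215) and the jaws either side. I now have its size (26×159.5) and pose, so I descend and grasp.

>>> move_arm(
  series=[
    [[3.5,2.5,45],0,1],
    [[3.5,2.5,85],0,1],
    [[3.5,2.5,110],0,1],
    [[3.5,2.5,122],0,1],
    [[3.5,2.5,122],0,1],
    [[3.5,2.5,122],0,0.2],
    [[3.5,2.5,122],0,0.1],
    [[3.5,2.5,122],0,0.1],
    [[3.5,2.5,122],0,0.1],
  ],
  force=50,
)

```text
time_s: 3.32
eef_pos: [502.2, 296.2, 79.4]
ee_rot: [0.0, 0.486, 0.874, 0.0]
force: [-0.7, 0.2, 3.7]
grip_width: 0.294
```

```bash
python3 -c "
from h import *
go((560,-113,200),87.6)"
```

```text
t 3.33 pos [502.2 296.2  79.4] ang 121.78 F [-0.7  0.2  3.7] w 0.294 -> shift [-378.3 -166.3 -120.7] yaw 34.2
```

>>> move_arm(
  series=[
    [[0,0,-40],0,0.1],
    [[0,0,-100],0,0.1],
    [[-40,-17,-140],4,0.1],
    [[-85,-37,-150],10,0.1],
    [[-132,-58,-150],15,0.1],
    [[-180,-79,-150],20,0.1],
    [[-228,-100,-150],25,0.1],
    [[-276,-121,-150],30,0.1],
    [[-324,-142,-150],34.2,0.1],
    [[-360,-158,-150],34.2,0.1],
  ],
)

```text
time_s: 4.58
eef_pos: [557.1, -95.2, 228.4]
ee_rot: [-0.0, 0.723, 0.691, -0.0]
force: [0.2, 0.0, -2.2]
grip_width: 0.296
```

```bash
python3 -c "
from h import *
go((561,-111,180),87.6)"
```

```text
t 4.58 pos [557.1 -95.2 228.4] ang 87.47 F [ 0.2  0.  -2.2] w 0.296 -> shift [-15.6   4.7  48.4] yaw -0.1
```

>>> move_arm(
  series=[
    [[-12,3,20],0,0.1],
    [[-15,4.5,45],0,0.1],
    [[-15,4.5,65],0,0.1],
    [[-15,4.5,70],0,0.1],
    [[-15,4.5,70],0,0.1],
  ],
)

```text
time_s: 5.2
eef_pos: [561.2, -108.2, 159.0]
ee_rot: [-0.0, 0.722, 0.692, -0.0]
force: [-0.5, -0.8, -2.5]
grip_width: 0.298
```

```bash
python3 - <<'E'
from h import *
go((561,-111,149),87.6)
for n in('scene','side'):
    im,d=ctrl.capture(n); save(n+'2',im)
a=cv2.imread('pics/scene2.png')[120:280,90:330]; b=cv2.imread('pics/side2.png')[80:260,190:370]
cv2.imwrite('pics/c2.png',np.hstack([cv2.resize(a,(450,300),interpolation=2),cv2.resize(b,(300,300),interpolation=2)]))
E
```

```text
t 5.2 pos [ 561.2 -108.2  159. ] ang 87.59 F [-0.5 -0.8 -2.5] w 0.298 -> shift [-2.8 -0.  10. ] yaw -0.0
```

View pics/c2.png

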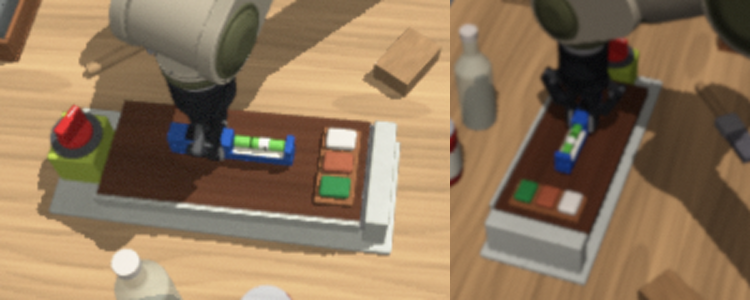

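Both views show the level held just above the board, parallel to it and clear of the tray. I lower it slowly.

>>> move_arm(
  series=[
    [[-2.5,0,3],0,0.1],
    [[-2.5,0,5],0,0.1],
    [[-2.5,0,7],0,0.1],
    [[-2.5,0,8],0,0.1],
    [[-2.5,0,9],0,0.1],
    [[-2.5,0,9],0,0.1],
  ],
)

```text
time_s: 6.05
eef_pos: [561.0, -110.8, 149.8]
ee_rot: [-0.0, 0.722, 0.692, -0.0]
force: [0.6, -1.0, -1.9]
grip_width: 0.291
```

>>> move_arm(
  series=[
    [[0,0,1],0,0.1],
    [[0,0,2],0,0.1],
    [[0,0,2],0,0.1],
  ],
)

```text
time_s: 6.42
eef_pos: [561.1, -110.9, 148.3]
ee_rot: [0.0, 0.722, 0.692, 0.0]
force: [-1.3, -1.8, 2.5]
grip_width: 0.296
```

>>> move_arm(
  series=[
    [[0,0,1],0,0.1],
    [[0,0,1],0,0.4],
    [[0,0,1],0,0.7],
    [[0,0,1],0,0.8],
    [[0,0,1],0,0.8],
    [[0,0,-20],0,0.9],
    [[0,0,-60],0,1],
    [[0,0,-90],0,1],
    [[0,0,-90],0,1],
  ],
)

```text
time_s: 7.55
eef_pos: [561.6, -111.0, 240.1]
ee_rot: [0.002, 0.722, 0.692, 0.001]
force: [0.8, 0.0, -0.2]
grip_width: 1.003
```

```bash
python3 - <<'E'
from h import *
c=cam('wrist'); im,d=ctrl.capture('wrist'); save('w3',im); np.savez('pics/w3.npz',im=im,d=d)
v,u=np.mgrid[0:384,0:512]; P=dep(c,np.c_[u.ravel(),v.ravel()],d.ravel())
k=(P[:,2]>88)&(P[:,2]<112)&(d.ravel()>0)&(abs(P[:,0]-561)<40)&(abs(P[:,1]+91)<100)
k&=cv2.inRange(im.astype(np.uint8),(0,0,0),(255,255,255)).ravel()>0
r=cv2.minAreaRect(P[k][:,:2].astype(np.float32)); print(r,cv2.boxPoints(r).round())
go((555,-240,240),87.6)
E
```

```text
((562.033935546875, -92.11334991455078), (158.80776977539062, 26.067590713500977), 87.64424896240234) [[ 546. -171.]
 [ 572. -172.]
 [ 578.  -13.]
 [ 552.  -12.]]
t 7.6 pos [ 561.1 -110.9  238.3] ang 87.58 F [ 0.1  0.5 -0.1] w 1.002 -> shift [-129.3   -0.6   -1.6] yaw -0.0
```

View pics/w3.png

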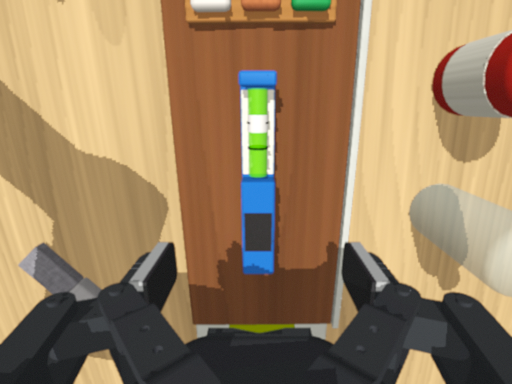

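The wrist view shows the level flat along the board at about column 258, clear of the tray. The bubble sits at row 123, off toward the hinge end. Next I locate the bystanders near the dial.

```bash
python3 - <<'E'
from m import *
for n,b in(('scene',(140,245,195,305)),('side',(185,90,222,165))):
    c=cam(n); z=np.load('pics/%s0.npz'%n); d=z['d']
    v,u=np.mgrid[b[1]:b[3],b[0]:b[2]]; P=dep(c,np.c_[u.ravel(),v.ravel()],d[v,u].ravel())
    for lo,hi in((20,60),(60,120),(120,205)):
        Q=P[(P[:,2]>lo)&(P[:,2]<hi)]
        if len(Q): print(n,lo,len(Q),np.percentile(Q,2,axis=0).round(),np.percentile(Q,98,axis=0).round())
# bar top triangulation: red centroid of upper bar, ray on z=124
for n,db in(('scene',(100,165,160,225)),('side',(265,90,310,135))):
    c=cam(n); z=np.load('pics/%s0.npz'%n); im,d=z['im'],z['d']
    v,u=np.mgrid[db[1]:db[3],db[0]:db[2]]; uv=np.c_[u.ravel(),v.ravel()]; P=dep(c,uv,d[v,u].ravel())
    mr=(blob(im,(0,120,60),(8,255,255))|blob(im,(172,120,60),(180,255,255)))[v,u].ravel()>0
    k=mr&(P[:,2]>119)&(P[:,2]<130)&(abs(P[:,0]-555)<50); Q=onz(c,uv[k],124)
    r=cv2.minAreaRect(Q[:,:2].astype(np.float32)); print(n,r,cv2.boxPoints(r).round().tolist(),np.percentile(P[k][:,2],[50,95]))
    g=blob(im,(25,100,60),(45,255,255))[v,u].ravel()>0; Q=P[g&(P[:,2]>65)&(P[:,2]<95)]
    r=cv2.minAreaRect(Q[:,:2].astype(np.float32)); print('green',len(Q),r, np.median(Q[:,2]))
E
```

```text
scene 20 148 [ 755. -174.   22.] [ 796. -127.   59.]
scene 60 270 [ 750. -172.   62.] [ 798. -127.  119.]
scene 120 798 [ 741. -183.  122.] [ 795. -130.  202.]
side 20 217 [ 733. -164.   20.] [ 786. -124.   59.]
side 60 469 [ 734. -161.   62.] [786.  -3. 119.]
side 120 455 [ 737. -170.  122.] [ 785. -128.  201.]
scene ((558.0813598632812, -301.4613037109375), (14.073858261108398, 44.16373825073242), 67.14144897460938) [[535.0, -299.0], [576.0, -317.0], [581.0, -304.0], [540.0, -286.0]] [121.71079918 124.35331229]
green 219 ((558.2728881835938, -301.9683532714844), (65.56982421875, 74.26998901367188), 89.7254867553711) 76.10826691024818
side ((553.7478637695312, -298.540283203125), (16.676586151123047, 43.58191680908203), 71.50282287597656) [[530.0, -300.0], [572.0, -313.0], [577.0, -298.0], [536.0, -284.0]] [122.347018   125.35517323]
green 165 ((554.685791015625, -298.62335205078125), (68.08275604248047, 75.05133056640625), 87.86129760742188) 75.09562813332423
```

>>> move_arm(
  series=[
    [[-50,0,0],0,1],
    [[-105,0,0],0,1],
    [[-160,0,0],0,1],
    [[-215,0,0],0,1],
    [[-265,0,0],0,1],
    [[-284,0,0],0,1],
    [[-284,0,0],0,1],
    [[-284,0,0],0,1],
  ],
)

```text
time_s: 8.6
eef_pos: [549.2, -393.4, 237.1]
ee_rot: [-0.001, 0.722, 0.692, 0.0]
force: [0.1, 0.3, 0.2]
grip_width: 1.002
```

```bash
python3 - <<'E'
from m import *
c=cam('wrist'); im,d=ctrl.capture('wrist'); save('w4',im)
v,u=np.mgrid[0:384,0:512]; uv=np.c_[u.ravel(),v.ravel()]; P=dep(c,uv,d.ravel())
mr=(blob(im,(0,120,60),(8,255,255))|blob(im,(172,120,60),(180,255,255))).ravel()>0
k=mr&(abs(P[:,0]-556)<40)&(abs(P[:,1]+300)<40); print(np.percentile(P[k][:,2],[5,50,95]))
k&=(P[:,2]>118); r=cv2.minAreaRect(P[k][:,:2].astype(np.float32)); print(r,k.sum())
hu=cv2.fitEllipse
k2=(P[:,2]>92)&(P[:,2]<104)&(abs(P[:,0]-556)<45)&(abs(P[:,1]+300)<45)
print('disc',cv2.minEnclosingCircle(P[k2][:,:2].astype(np.float32)),np.median(P[k2][:,2]))
go((556,-300,230),159)
E
```

```text
[ 91.44643605  93.47029772 123.24825751]
((555.7066650390625, -307.1632080078125), (24.859539031982422, 45.226837158203125), 68.78404998779297) 1546
disc ((557.4497680664062, -302.0064697265625), 23.60224723815918) 92.77503963738019
t 8.65 pos [ 549.3 -393.3  237.5] ang 87.65 F [-0.2 -0.2 -0.1] w 0.998 -> shift [93.5  2.8  7.6] yaw -71.4
```

View pics/w4.png

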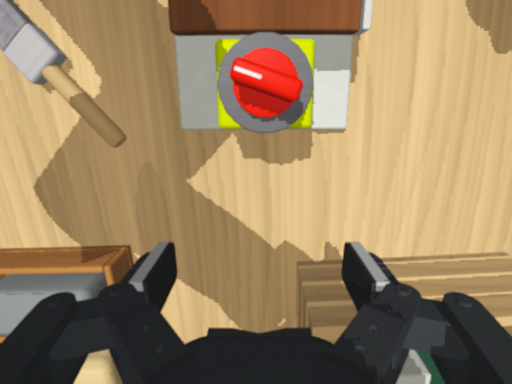

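The wrist view shows the dial at about (267,82), with its red bar tilted. The red disc fits as centre (557,−302) with radius 23.6, as expected. I refine the bar angle.

```bash
python3 - <<'E'
from m import *
c=cam('wrist'); im,d=ctrl.capture('wrist')
v,u=np.mgrid[0:384,0:512]; uv=np.c_[u.ravel(),v.ravel()]; P=dep(c,uv,d.ravel())
mr=(blob(im,(0,60,60),(10,255,255))|blob(im,(170,60,60),(180,255,255))|blob(im,(0,0,200),(180,60,255))).ravel()>0
k=mr&(abs(P[:,0]-556)<40)&(abs(P[:,1]+300)<40)
top=np.percentile(P[k][:,2],98); print(top)
for t in(1.5,2.5):
    Q=onz(c,uv[k&(P[:,2]>top-t)],top); r=cv2.minAreaRect(Q[:,:2].astype(np.float32)); print(r,len(Q),cv2.boxPoints(r).round().tolist())
go((557,-302,230),158)
E
```

```text
123.82358294825794
((510.4179992675781, -292.8500061035156), (33.405609130859375, 192.9654541015625), 75.6287841796875) 885 [[413.0, -285.0], [600.0, -333.0], [608.0, -301.0], [421.0, -253.0]]
((510.4179992675781, -292.8500061035156), (33.405609130859375, 192.9654541015625), 75.6287841796875) 1424 [[413.0, -285.0], [600.0, -333.0], [608.0, -301.0], [421.0, -253.0]]
t 8.7 pos [ 549.4 -393.4  237.8] ang 87.65 F [ 0.8 -0.2  0.1] w 1.001 -> shift [91.6  3.9  7.8] yaw -70.3
```

```bash
python3 - <<'E'
from m import *
c=cam('wrist'); im,d=ctrl.capture('wrist')
v,u=np.mgrid[0:384,0:512]; uv=np.c_[u.ravel(),v.ravel()]; P=dep(c,uv,d.ravel())
k=(P[:,2]>121.8)&(P[:,2]<127)&(np.hypot(P[:,0]-557,P[:,1]+302)<30)
m=np.zeros((384,512),np.uint8); m.ravel()[k]=255; m=cv2.morphologyEx(m,cv2.MORPH_OPEN,np.ones((3,3)))
cs=max(cv2.findContours(m,0,2)[0],key=cv2.contourArea).reshape(-1,2); Q=onz(c,cs,123.5)
r=cv2.minAreaRect(Q[:,:2].astype(np.float32)); print(r)
print(uv[k].min(0),uv[k].max(0))
E
```

```text
((557.943115234375, -302.0024719238281), (10.899430274963379, 42.476043701171875), 69.83649444580078)
[231  58] [301  99]
```

>>> move_arm(
  series=[
    [[20,1,0],-10,1],
    [[40,2,0],-20,1],
    [[60,3,0],-30,1],
    [[80,4,0],-40,1],
    [[91,4.5,0],-50,1],
    [[91,4.5,0],-60,1],
    [[91,4.5,0],-70,1],
    [[91,4.5,0],-72,1],
    [[91,4.5,0],-72,1],
    [[91,4.5,0],-72,1],
  ],
)

```text
time_s: 10.0
eef_pos: [557.4, -303.7, 237.9]
ee_rot: [-0.0, 0.178, 0.984, 0.0]
force: [1.0, -0.2, 0.2]
grip_width: 0.998
```

```bash
python3 - <<'E'
from h import *
go((558,-302,171),159.5)
im,d=ctrl.capture('wrist'); save('w5',im)
E
```

```text
t 10.0 pos [ 557.4 -303.7  237.9] ang 159.47 F [ 1.  -0.2  0.2] w 0.998 -> shift [ 0.   1.8 66.9] yaw -0.0
```

View pics/w5.png

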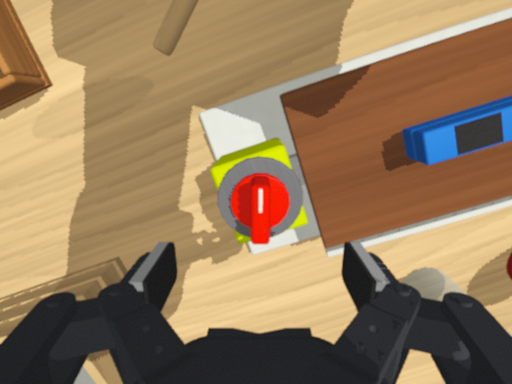

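The wrist view shows the bar upright at column 260, midway between the jaws. I descend and grip it.

>>> move_arm(
  series=[
    [[0,1.5,30],0,1],
    [[0,1.5,55],0,1],
    [[0,1.5,66],0,1],
    [[0,1.5,66.5],0,1],
    [[0,1.5,66.5],0,0.4],
    [[0,1.5,66.5],0,0.1],
    [[0,1.5,66.5],0,0],
    [[0,1.5,66.5],0,0],
    [[0,1.5,66.5],0,0],
  ],
  force=60,
)

```text
time_s: 11.18
eef_pos: [557.8, -302.9, 171.8]
ee_rot: [0.0, 0.177, 0.984, -0.0]
force: [-1.7, -1.9, 3.2]
grip_width: 0.145
```

```bash
cat > b.py <<'E'
from m import *
import sys
t=sys.argv[1]
out=[]
for n in('scene','side'):
    c=cam(n); im,d=ctrl.capture(n); save(n+t,im)
    # vial window region: points along level axis. level mid ~(562,-92), top ~ z 100
    z=float(sys.argv[2]) if len(sys.argv)>2 else 95
    ax=np.array([.041,.999,0]); pr=np.array([.999,-.041,0])
    p0=np.array([562,-92,z])
    s=np.linspace(-90,90,721); tt=np.linspace(-30,30,241)
    G=p0+s[None,:,None]*ax+tt[:,None,None]*pr; uv=proj(c,G.reshape(-1,3)).reshape(241,721,2).astype(np.float32)
    w=cv2.remap(im,uv,None,cv2.INTER_CUBIC); out.append(w)
cv2.imwrite('pics/b%s.png'%t,np.vstack(out)[:,:,::-1])
go((0,0,0),0)
E
python3 b.py 6
```

```text
t 11.28 pos [ 557.8 -302.9  171.8] ang 159.56 F [-2.5 -1.9  4.1] w 0.148 -> shift [628.5  89.2 171.4] yaw 159.6
```

View pics/b6.png

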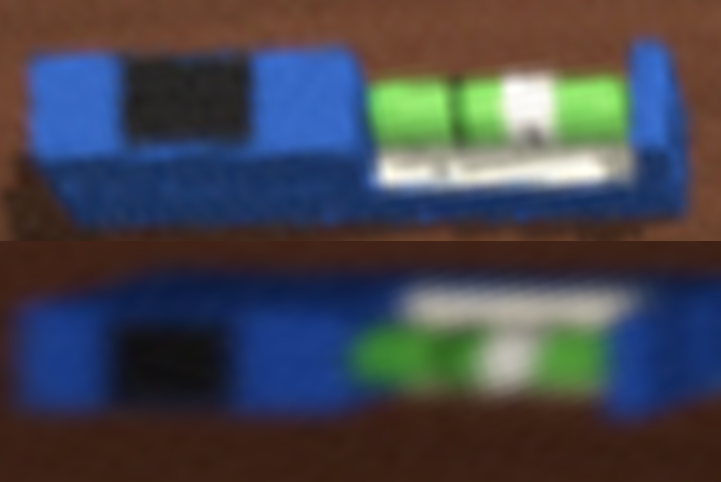

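View pics/scene6.png

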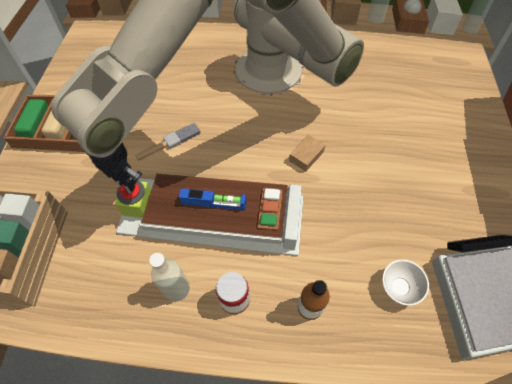

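The rectified views (4 px/mm) show the bubble at column 528 and the vial centre near 499. That puts the bubble about 7–8 mm toward the hinge, so the dial needs roughly 0.6 rad clockwise. I turn 28° first.

>>> move_arm(
  series=[
    [[0,0,0],4,0],
    [[0,0,0],9,0],
    [[0,0,0],14,0],
    [[0,0,0],19,0],
    [[0,0,0],24,0],
    [[0,0,0],28,0],
    [[0,0,0],28,0],
    [[0,0,0],28,0],
    [[0,0,0],28,0],
    [[0,0,0],28,0],
  ],
)

```text
time_s: 12.52
eef_pos: [557.7, -303.1, 171.8]
ee_rot: [0.0, 0.41, 0.912, -0.001]
force: [-3.5, -3.1, 4.7]
grip_width: 0.153
```

>>> move_arm(
  series=[
    [[0,0,0],0,0],
    [[0,0,0],0,0],
    [[0,0,0],0,0],
    [[0,0,0],0,0],
    [[0,0,0],0,0],
    [[0,0,0],0,0],
    [[0,0,0],0,0],
    [[0,0,0],0,0],
  ],
)

```text
time_s: 13.52
eef_pos: [557.7, -303.1, 171.8]
ee_rot: [0.0, 0.41, 0.912, -0.001]
force: [-3.7, -3.0, 4.2]
grip_width: 0.151
```

```bash
python3 b.py 7 97
```

```text
t 13.62 pos [ 557.7 -303.1  171.8] ang 131.57 F [-4.1 -2.7  4.3] w 0.153 -> shift [ 596.9 -216.   171.4] yaw 131.6
```

View pics/b7.png

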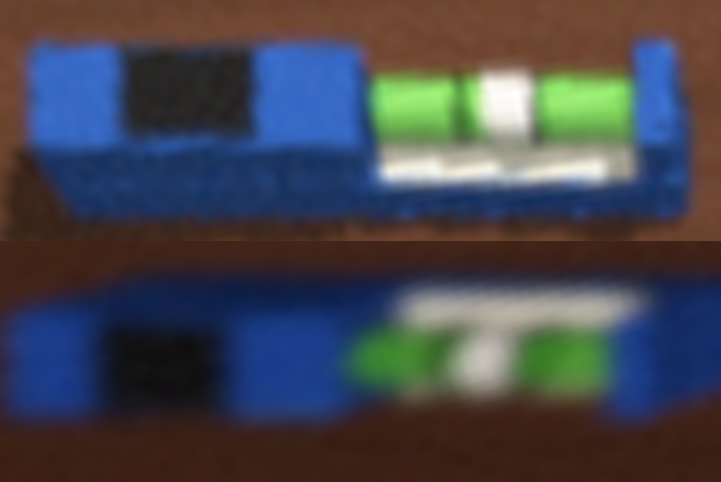

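The bubble is now at column 507, with the left line at 458 and the right line at about 538. It still has about 2.2 mm to go, so I turn another 10.5°.

>>> move_arm(
  series=[
    [[0,0,0],3,0],
    [[0,0,0],7,0],
    [[0,0,0],10.5,0],
    [[0,0,0],10.5,0],
    [[0,0,0],10.5,0],
    [[0,0,0],10.5,0],
    [[0,0,0],10.5,0],
    [[0,0,0],10.5,0],
    [[0,0,0],10.5,0],
    [[0,0,0],10.5,0],
  ],
)

```text
time_s: 14.88
eef_pos: [557.7, -303.1, 171.8]
ee_rot: [0.0, 0.492, 0.871, -0.001]
force: [-4.6, -4.3, 5.0]
grip_width: 0.148
```

>>> move_arm(
  series=[
    [[0,0,0],0,0],
    [[0,0,0],0,0],
    [[0,0,0],0,0],
    [[0,0,0],0,0],
    [[0,0,0],0,0],
    [[0,0,0],0,0],
  ],
)

```text
time_s: 15.62
eef_pos: [557.7, -303.1, 171.8]
ee_rot: [0.0, 0.492, 0.871, -0.001]
force: [-5.2, -3.6, 4.6]
grip_width: 0.149
```

```bash
python3 b.py 8 98
```

```text
t 15.72 pos [ 557.7 -303.1  171.8] ang 121.07 F [-3.9 -3.6  4.2] w 0.153 -> shift [ 547.6 -321.1  171.5] yaw 121.1
```

View pics/b8.png

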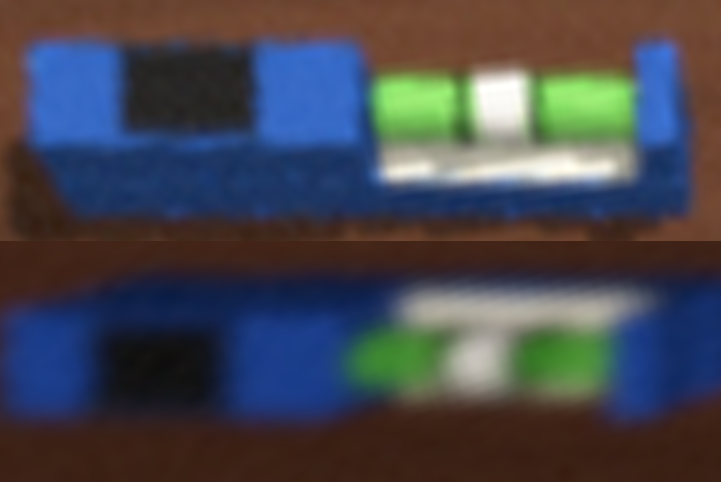

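The bubble is at 500, between lines at 461 and 537, so it is centred. I let go of the dial, rise and check with the wrist camera.

>>> move_arm(
  series=[
    [[0,0,0],0,0.4],
    [[0,0,0],0,0.8],
    [[0,0,0],0,1],
    [[0,0,-15],0,1],
    [[0,0,-45],0,1],
    [[0,0,-70],0,1],
    [[0,0,-70],10,1],
    [[0,0,-70],20,1],
    [[0,0,-70],30,1],
    [[0,0,-70],33.5,1],
  ],
)

```text
time_s: 16.98
eef_pos: [558.0, -302.4, 242.6]
ee_rot: [0.001, 0.723, 0.691, 0.0]
force: [-0.1, 0.5, -0.8]
grip_width: 0.998
```

```bash
python3 -c "
from h import *
go((558,-150,242),87.6)"
```

```text
t 16.98 pos [ 558.  -302.4  242.6] ang 87.39 F [-0.1  0.5 -0.8] w 0.998 -> shift [152.3  -6.9   0.5] yaw -0.2
```

>>> move_arm(
  series=[
    [[45,-1.5,0],0,0.8],
    [[95,-3,0],0,0.5],
    [[140,-4.5,0],0,0.2],
    [[170,-5.5,0],-0.2,0],
    [[170,-5.5,0],-0.2,0],
    [[170,-5.5,0],-0.2,0],
    [[170,-5.5,0],-0.2,0],
  ],
)

```text
time_s: 17.85
eef_pos: [559.6, -133.4, 241.5]
ee_rot: [0.0, 0.721, 0.693, 0.0]
force: [0.5, -0.5, 0.0]
grip_width: 0.005
```

```bash
python3 - <<'E'
from m import *
c=cam('wrist'); im,d=ctrl.capture('wrist'); save('w9',im)
v,u=np.mgrid[0:384,0:512]; P=dep(c,np.c_[u.ravel(),v.ravel()],d.ravel())
k=(P[:,2]>95)&(P[:,2]<118)&(abs(P[:,0]-561)<35)&(abs(P[:,1]+91)<95)
r=cv2.minAreaRect(P[k][:,:2].astype(np.float32)); print(r,np.median(P[k][:,2]))
b=blob(im,(0,0,0),(180,255,60)).ravel()>0; Q=P[k&b&(abs(P[:,1]+132)<25)]; print('pad',len(Q),np.median(Q,axis=0))
cv2.imwrite('pics/w9z.png',cv2.resize(im[60:260,190:330],None,fx=3,fy=3,interpolation=2)[:,:,::-1])
go((560.4,-132,200),87.6)
E
```

```text
((562.391357421875, -84.68506622314453), (148.27072143554688, 26.02991485595703), 87.5768051147461) 108.67260925494952
pad 680 [ 560.41123203 -132.59897141  109.77991672]
t 17.9 pos [ 559.6 -133.3  241.4] ang 87.71 F [ 0.1  0.2 -0. ] w 0.002 -> shift [ 1.3  0.8 41.4] yaw 0.1
```

View pics/w9.png

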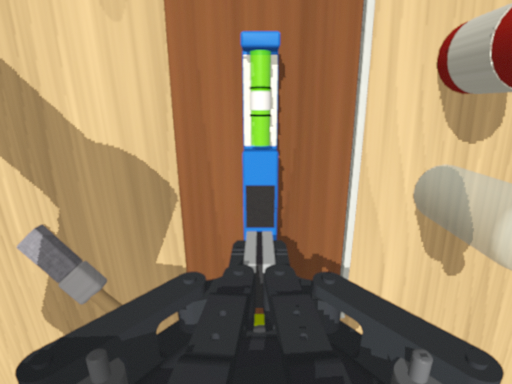

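View pics/w9z.png

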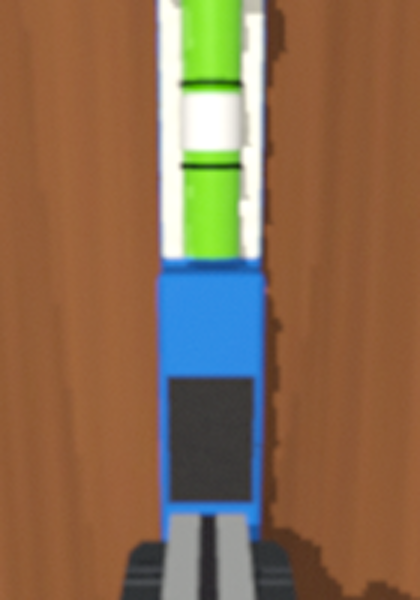

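In the wrist crop the lines are at rows 83 and 165, and the bubble spans 92–151 (centre 121.5 against 124). That is about 0.5 mm off centre. The closed fingers sit over the pad, so I go down to press.

>>> move_arm(
  series=[
    [[1,0.8,20],0,0],
    [[1,0.8,38],0,0],
    [[1,0.8,48],0,0],
    [[1,0.8,53],0,0],
    [[1,0.8,54],0,0],
    [[1,0.8,54],0,0],
  ],
)

```text
time_s: 18.65
eef_pos: [560.6, -131.5, 187.8]
ee_rot: [0.0, 0.721, 0.693, 0.0]
force: [-0.4, 0.6, -0.9]
grip_width: -0.001
```

>>> move_arm(
  series=[
    [[0,0,1],0,0],
    [[0,0,2],0,0],
    [[0,0,2],0,0],
    [[0,0,2],0,0],
  ],
)

```text
time_s: 19.15
eef_pos: [560.4, -131.4, 185.4]
ee_rot: [0.0, 0.721, 0.693, 0.0]
force: [-0.6, -0.4, 0.1]
grip_width: 0.004
```

>>> move_arm(
  series=[
    [[0,0,0.5],0,0],
    [[0,0,1],0,0],
    [[0,0,1],0,0],
  ],
)

```text
time_s: 19.52
eef_pos: [560.4, -131.4, 184.3]
ee_rot: [-0.0, 0.721, 0.693, -0.0]
force: [-0.2, 0.2, -0.0]
grip_width: -0.001
```

>>> move_arm(
  series=[
    [[0,0,0.5],0,0],
    [[0,0,1],0,0],
    [[0,0,1],0,0],
  ],
)

```text
time_s: 19.9
eef_pos: [560.4, -131.4, 183.3]
ee_rot: [-0.0, 0.721, 0.693, -0.0]
force: [-0.4, -1.3, -0.3]
grip_width: 0.001
```

>>> move_arm(
  series=[
    [[0,0,0.3],0,0],
    [[0,0,0.7],0,0],
    [[0,0,0.7],0,0],
  ],
)

```text
time_s: 20.27
eef_pos: [560.4, -131.4, 182.6]
ee_rot: [-0.0, 0.721, 0.693, 0.0]
force: [0.6, 0.6, -1.2]
grip_width: -0.001
```

>>> move_arm(
  series=[
    [[0,0,0.3],0,0],
    [[0,0,0.5],0,0],
    [[0,0,0.5],0,0],
  ],
)

```text
time_s: 20.65
eef_pos: [560.4, -131.4, 182.2]
ee_rot: [-0.0, 0.721, 0.693, 0.0]
force: [-0.8, 0.0, 0.4]
grip_width: 0.0
```

>>> move_arm(
  series=[
    [[0,0,0.3],0,0],
    [[0,0,0.5],0,0],
    [[0,0,0.5],0,0],
  ],
)

```text
time_s: 21.02
eef_pos: [560.4, -131.4, 181.6]
ee_rot: [-0.0, 0.721, 0.693, -0.0]
force: [-0.2, -0.0, -0.2]
grip_width: -0.001
```

>>> move_arm(
  series=[
    [[0,0,0.3],0,0],
    [[0,0,0.5],0,0],
    [[0,0,0.5],0,0],
  ],
)

```text
time_s: 21.4
eef_pos: [560.4, -131.4, 181.2]
ee_rot: [0.0, 0.721, 0.693, -0.0]
force: [-0.5, 0.1, -0.3]
grip_width: -0.001
```

>>> move_arm(
  series=[
    [[0,0,0.3],0,0],
    [[0,0,0.5],0,0],
    [[0,0,0.5],0,0],
  ],
)

```text
time_s: 21.78
eef_pos: [560.5, -131.4, 181.0]
ee_rot: [0.0, 0.721, 0.693, 0.0]
force: [-2.1, -0.2, 5.5]
grip_width: 0.003
```

>>> move_arm(
  series=[
    [[0,0,0.3],0,0],
    [[0,0,0.5],0,0],
    [[0,0,0.5],0,0],
  ],
)

```text
time_s: 22.15
eef_pos: [560.5, -131.4, 181.0]
ee_rot: [0.0, 0.721, 0.693, 0.0]
force: [-3.3, 1.5, 9.7]
grip_width: 0.0
```

>>> move_arm(
  series=[
    [[0,0,0.3],0,0],
    [[0,0,0.5],0,0],
    [[0,0,0.5],0,0],
  ],
)

```text
time_s: 22.52
eef_pos: [560.5, -131.4, 181.0]
ee_rot: [0.001, 0.721, 0.693, 0.0]
force: [-3.9, 1.1, 12.6]
grip_width: 0.0
```

>>> move_arm(
  series=[
    [[0,0,0],0,0],
    [[0,0,0],0,0],
    [[0,0,0],0,0],
    [[0,0,0],0,0],
    [[0,0,0],0,0],
    [[0,0,0],0,0],
    [[0,0,0],0,0],
    [[0,0,0],0,0],
    [[0,0,0],0,0],
    [[0,0,0],0,0],
  ],
)

```text
time_s: 23.78
eef_pos: [560.5, -131.4, 181.0]
ee_rot: [0.001, 0.721, 0.693, 0.0]
force: [-4.3, 0.7, 11.1]
grip_width: 0.001
```

```bash
python3 - <<'E'
from m import *
im,d=ctrl.capture('wrist'); save('w10',im)
cv2.imwrite('pics/w10z.png',cv2.resize(im[0:250,180:340],None,fx=2.4,fy=2.4,interpolation=2)[:,:,::-1])
E
python3 b.py 11 98
```

```text
t 23.93 pos [ 560.6 -131.4  181. ] ang 87.79 F [-4.9  2.  12.5] w -0.002 -> shift [ 109.7 -565.4  180.4] yaw 87.8
```

View pics/w10z.png

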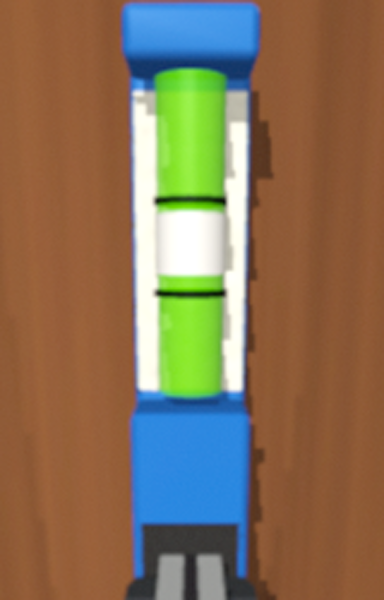

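View pics/b11.png

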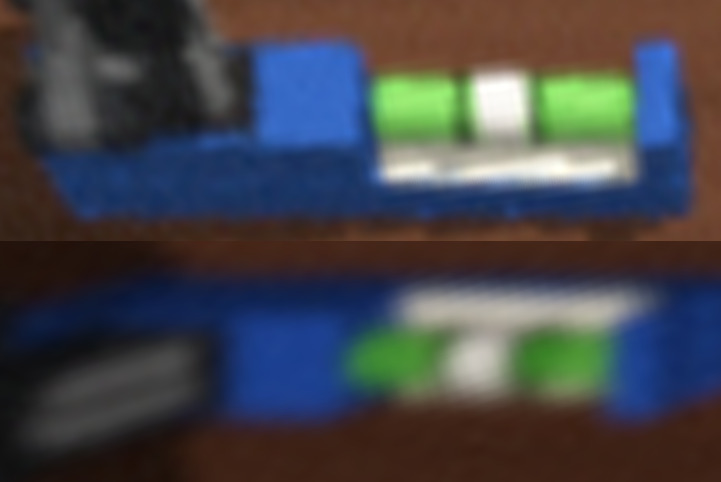

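While pressing, the wrist view shows the bubble spanning rows 209–277 between lines at 201 and 293. That is about 0.7 mm off centre and inside the lines. The force is steady at about 12 N, so I hand in.

```bash
python3 -c "
from rig import ctrl
print(ctrl.finish_job())"
```

```text
the job is handed in; nothing more can be done
None
```

I laid the spirit level along the free part of the shelf and let go of it. Then I turned the dial about 38.5° (0.67 rad) clockwise until the bubble was centred, and released it. I handed the job in at about 24 s (of 67 s), with the closed fingers still pressing on the pad. The hand-in reports no verdict.

- **Bubble:** at the last check, while pressing, it stood about 0.7 mm from centre toward the hinge end, wholly between the lines. Before pressing it was about 0.5 mm off.
- **Push:** the downward force held steady at 11–12.6 N for over a second, with a sideways force of 4–5 N. I saw no movement of the level or the bubble.
- **Level position:** after placing, it lay about 10 mm toward the hinge from the middle of the free part, aligned with the shelf to within about 0.1°.
- **Bystanders:** no bystander appeared shifted in the pictures I viewed. I did not measure their positions again at the end.
- **Disagreements:** contact came about 1 mm lower than the heights suggested. The first 28° of dial turn moved the bubble about 5.2 mm instead of the expected 6.1 mm. I set the final position from the bubble itself.

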